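Select the filter and load the vial in the bench photometer

TASK

Get the photometer ready for a reading: with light fingertip pressure on its rim, turn the filter disc until the square filter stands centred in the window of the cover. Then take the broad-capped vial out of the rack and lower it gently into the measuring well until it is fully home, let go, and leave everything else on the bench where it is.

Things in the scene. Friction and masses are not known exactly. Their poses are not given: they have to be found in the camera images.
- photometer: bench filter photometer: light box 220 mm (its x) by 290 mm (its y), deck 80 mm above the bench, fixed. Origin at the centre of its underside; x points from its front (keypad, nearest the robot) to its back, z up. Filter disc on the left (+y) of the deck, black measuring well at the right (-y) rear
- filter_disc: smooth disc 140 mm across, 8 mm thick, its flat top about 91 mm above the bench; origin on its spindle at the top. Six flush filters on a 44 mm radius: five round (18 mm), one square (20 mm). Nothing to grip: a fingertip pressed on its outer band drags it round. Turns both ways without stops, stays where left. Over 18 N on it, even for an instant, bends the spindle: touch down slower than 8 mm/s
- spindle (a point): the disc's axis at its top face, 15 mm in front of (-x) and 60 mm left of (+y) the photometer's origin. The disc's rubber band lies 57 to 70 mm from it. Drag about 0.10 N m: 4 to 8 N of fingertip pressure turns it. Hard disc, leaning spindle: the band lies up to 2 mm higher or lower than nominal and changes along a drag: feel and correct the pressure all the way; drag at 40 mm/s or slower
- square_filter (a point): centre of the square filter, on the disc's top face (to 1 mm), 44 mm from the spindle; turns with the disc; starts in the open part, anywhere up to about 1.6 rad either side of the front
- window (a point): centre of the square window (26 x 26 mm) in the cover plate, at the plate's top face, 44 mm straight behind (+x of the photometer) the spindle, fixed. The plate, 156 mm wide, hides the disc from 15 mm behind the spindle backwards, its top 101 mm above the bench; all of the disc in front of it lies open from above
- well (a point): centre of the mouth of the measuring well: a round hole 27 mm wide with a small chamfer, 49 mm deep, in a black block 60 x 60 mm whose top is 88 mm above the bench (8 mm above the deck); fixed to the photometer
- vial: the sample vial: glass, 24 mm across with bevelled foot, about 45 g, with a tall black cap 32 mm across from 50 to 74 mm above its foot (the only cap so wide); origin at the centre of its foot, z up its axis. Home in the well, its foot stands on the well's floor 39 mm above the bench and the cap's underside 1 mm above the black block. More than 25 N against the photometer would crack it
- rack: white rack, a block 160 mm (its x) by 60 mm (its y), 45 mm tall, fixed, with three holes 27 mm wide in a row along its x, 50 mm apart, the middle one at its centre; the hole floors are 10 mm above the bench; each holds one vial, in any order; origin at the centre of its underside
- dropper_vial: another vial in the rack, 24 mm across, with a narrow dropper top (18 mm and 10 mm), 88 mm tall; origin at its foot; stays in the rack
- crimp_vial: another vial in the rack, 24 mm across, with a thin flat cap 21 mm across, 57 mm tall; origin at its foot; stays in the rack
- beaker: an open glass beaker, 68 mm across, 88 mm tall; stays where it is; origin at the centre of its underside
- tip_box: a closed pipette-tip box, 84 x 122 mm, 45 mm tall; stays where it is; origin at the centre of its underside
- tube_rack: a low block of microtubes, 70 x 115 mm, 38 mm tall; stays where it is; origin at the centre of its underside
- pipette: a hand pipette lying flat, 280 mm long, up to 40 mm wide, 24 mm tall; stays where it is; origin at the centre of its underside
- petri_dish: a shallow glass dish, 90 mm across, 14 mm tall; stays where it is; origin at the centre of its underside
- wash_bottle: a plastic wash bottle, 60 mm across, 150 mm tall; stays where it is; origin at the centre of its underside
- notebook: a thick hardback notebook lying flat, 150 x 210 x 22 mm; stays where it is; origin at the centre of its underside
Mind the look-alikes: they are no part of the job. What is shaped like the vial but orange or purple is not meant.

How it is judged:
By the outcome, as a careful person would: the job done as asked, in the order asked, and still so for the second after the job is handed in, with the robot touching nothing.
It also fails if it takes over 72 s, if anything falls off the work surface, if the arm or the gripper's body presses on something with over 40 N, if the wrist force passes 120 N, or if a joint passes its speed limit or range.

ROBOT

A 7-joint arm with a two-finger parallel gripper is mounted at the origin on the work surface. World frame = base frame: x ahead of the robot, y to its left, z up, the work surface at z = 0. Lengths are in m, angles in rad, forces in N, time in s.
With the tool pointing down it reaches from about 0.4 to 0.9 m from the base axis. Payload 5.5 kg.
Tool frame: the origin (TCP) lies midway between the tips of the shut fingers; the grasp point (between the pads) lies 19 mm behind it; z points along the fingers, y is the line along which they close (so a half turn about z gives the same grasp; the last joint's range is limited). The gripper opens to 85 mm and grips with 20 to 120 N. Pads are 22 mm wide; open, the fingers measure 114 mm over their backs; the gripper's body (76 mm by 85 mm) begins 54 mm behind the grasp point. The pads swing forward as they close: fully open they stand 13 mm farther back than shut.
Start: joints at [1.432, 0.501, -0.427, 1.55, 0.221, 1.138, -0.21], TCP at [0.254, -0.598, 0.231] pointing down, gripper open.
Joint ranges: [-2.88, 2.88], [-0.31, 2.03], [-1.54, 1.56], [0.2, 2.42], [-1.41, 4.55], [0.19, 2.02], [-2.57, 2.57]. Speed limits (rad/s): [2.57, 2.57, 3.14, 3.14, 3.14, 3.14, 3.14].

INTERFACE

Orientations are given as a rotation vector (axis times angle).
In Python, from rig import ctrl gives the robot as it stands.
- The arm moves only by the tool play_rows, never from a script. Its argument "plan" is a list that holds one entry, the list of rows, each a list of 6 numbers: the shift along the tool's x, y, z in cm, then the turn, a rotation vector about the tool's x, y, z in degrees. A call has 1 to 10 rows; each row shifts and turns the commanded pose from where the row before left it, along the tool's axes as they then stand; what a row does not reach is not made up. A row lasts 1/12 s, in which the tool goes at most 41.7 mm and 7.16 degrees, less where a joint would pass 70% of its speed; a pose out of reach is approached as far as the arm can. A call is refused whole if a number of a shift passes 4.17 or a number of a turn 7.16, either way. A call with a gripper value outside its range is refused whole. "jaw" is the finger opening in cm, from 0 to 8.54, set as the call begins (left out, the last holds). The fingers move at their own pace and stop on an object; "newtons" is the grip in N (left out, the last holds). Time passes only in rows, so rows that do not move let the fingers close. It gives the time, the measured TCP pose, the force, the opening and the grip force at its end, in the units of the state.
- ctrl.state(): the state, without advancing time (a new reading comes with each control period).
- ctrl.get_image(name): name is "side" or "top"; returns the picture (420x560x3 uint8, red, green, blue); there is no depth.
- ctrl.camera_params(name): a dict with "fx", "fy", "cx", "cy" (pixels), "k1" (the pictures are not rectified: a ray, as slopes to the right and down, at radius r is drawn at 1 + k1 r^2 times it, then the intrinsics apply), "world_to_cam" (4x4, takes a point from world to camera coordinates). Camera axes: x right, y up, looking along -z (the intrinsics and any distortion apply to the point x, -y, -z); pixel columns grow to the right and rows downward; lengths in m; the calibration is good to about 2 mm. A picture is of the moment at which its call begins. camera_params takes no time and is no camera call.
- ctrl.finish_job(): hands the job in; it is judged then, once.
Trained networks look in the newest picture that a camera, given by its name, has taken for a name from the list of things; names that differ only in an ending like _2 or _b are one class to them, and where a whole thing is asked for, a point or a joint stands for the part that bears it (a point fixed in the world has none). Each returns a list of dicts, best first, with "p" (0 to 1); they miss things now and then, are a little off and sometimes report something else, mostly with a low value. They report only what shows in the picture. A call takes as long as a camera call. They do not tell look-alikes from the thing itself.
- ctrl.masks_of(query, camera): "region" (420x560 bool, what is visible of it) and "centre" ([column, row] in pixels, amid what is visible of it).
The state is a dict: "time_s": time; "q": joint angles; "dq": joint speeds; "joint_efforts": joint torques, N m; "position": TCP position; "tcp_rot": TCP orientation; "ft_force": force on the tool from outside, world axes, zero at the start; "moment": the same for the moment, N m; "finger_gap": opening from 0.0 (shut) to 1.0 (fully open); "grasp_force": force on a finger pad.
Only numpy, scipy, OpenCV 4.12 (cv2) and the standard library are available. Lean on these libraries where they do the work, as an engineer would, in place of code of your own. Each camera call takes 0.05 s, during which the arm holds its last target. There are 200 camera calls.

## Working session

There is one attempt and no reset: what is moved stays moved. The work goes in short steps, Python scripts to look and compute and a tool call to move; the robot and the scene stay as the last step left them, time stands still between calls to the robot, and variables do not carry over. Pictures are saved under pics/ and viewed, at most 10 in all, crops included, and the job is handed in when it is done.

Besides the shell and the picture viewer there is one more tool, called after "Request:" as name(argument=value, ...) on one line, values as JSON. play_rows: Moves the arm, as the interface text tells. Its arguments: {"type":"object","properties":{"plan":{"type":"array"},"jaw":{"type":"number"},"newtons":{"type":"number"}},"required":["plan"]}

```bash
mkdir -p pics; ls
cat > h.py <<'E'
import numpy as np, cv2
from rig import ctrl
def save(n,f):
    im=ctrl.get_image(n); cv2.imwrite('pics/'+f,im[:,:,::-1]); return im
def ray(n,px):
    c=ctrl.camera_params(n); K=np.array([[c['fx'],0,c['cx']],[0,c['fy'],c['cy']],[0,0,1.]])
    p=cv2.undistortPoints(np.array([[px]],float),K,np.array([c['k1'],0,0,0.]))[0,0]
    T=np.array(c['world_to_cam']); R=T[:3,:3]
    d=R.T@np.array([p[0],-p[1],-1]); return -R.T@T[:3,3],d
def at(n,px,z):
    o,d=ray(n,px); return o+d*(z-o[2])/d[2]
def proj(n,P):
    c=ctrl.camera_params(n); T=np.array(c['world_to_cam']); q=T[:3,:3]@np.array(P)+T[:3,3]
    u,v=q[0]/-q[2],-q[1]/-q[2]; s=1+c['k1']*(u*u+v*v)
    return np.array([c['cx']+c['fx']*u*s,c['cy']+c['fy']*v*s])
E
python3 - <<'E'
from h import *
for n in('top','side'):
    save(n,n+'0.png')
    print(n,np.round(ray(n,(280,210)),3).tolist(),ctrl.camera_params(n)['fx'])
    for k in('photometer','filter_disc','square_filter','vial','rack','well','window','spindle','wash_bottle','beaker'):
        try:
            for r in ctrl.masks_of(k,n)[:4]: print(k,np.round(r['centre'],1),round(r['p'],2),r['region'].sum())
        except Exception as e: print(k,e)
print(ctrl.state())
E
```

```text
pics
top [[0.474, -0.01, 1.179], [0.084, 0.009, -0.996]] 406.4520991414155
photometer [228.7 213.2] 0.61 8742
photometer [428.  170.4] 0.59 617
filter_disc [201.1 226.5] 0.71 1568
filter_disc [308.8 268.9] 0.3 689
square_filter [204.8 227.4] 0.96 1447
vial [349.6 226.5] 0.64 146
vial [423.2 215.7] 0.63 143
vial [425.3 243. ] 0.61 145
vial [347.  193.7] 0.55 132
rack [376.3 227.5] 0.82 1131
well [228.1 215.1] 0.73 8547
window [224.8 214.4] 0.76 8617
spindle [228.1 209.9] 0.87 8557
wash_bottle [432.5 169.2] 0.82 609
beaker [311.1 140.2] 0.93 499
beaker [243.8 136.3] 0.75 1375
side [[0.448, -0.627, 0.822], [0.116, 0.615, -0.78]] 406.3124399294603
photometer [270.3 168.8] 0.72 8375
filter_disc [247.1 143.6] 0.95 1022
filter_disc [388.4 293.2] 0.62 1844
square_filter [252.2 144. ] 0.65 1024
square_filter [187.5 369.5] 0.18 8042
vial [274.3 312.8] 0.85 280
vial [273.9 272.7] 0.81 305
vial [267.6 171.4] 0.69 8477
vial [264.9 379.8] 0.67 336
rack [276.2 323.8] 0.79 2300
rack [300.3 315. ] 0.75 156
well [268.9 172.1] 0.89 8419
window [270.9 171.6] 0.69 8444
spindle [266.5 171.3] 0.78 8423
wash_bottle [375.9 369.7] 0.79 1541
beaker [364.6 217.6] 0.65 1037
beaker [270.4 169.6] 0.4 8331
{'time_s': 1.1, 'q': array([ 1.43220706,  0.50091131, -0.42699497,  1.55040413,  0.22080845,
        1.13829301, -0.2102777 ]), 'dq': array([ 0.0016728 ,  0.00070128, -0.00175274,  0.00094629, -0.00042954,
        0.00085794,  0.00034733]), 'joint_efforts': array([-7.55810015e-04, -5.69386911e+01, -5.81040010e+00, -2.81336349e+01,
        1.30020117e-02,  1.92921878e-03,  1.07337900e-05]), 'position': array([ 0.25422226, -0.59822241,  0.2313004 ]), 'tcp_rot': array([3.07839141e+00, 6.26970760e-01, 4.88336210e-05]), 'ft_force': array([ 0.86358443, -0.71393012, -0.28454122]), 'moment': array([-0.03032783,  0.10815676, -0.02284647]), 'grasp_force': 0.0, 'finger_gap': 1.0054673491871147}
```

View pics/top0.png

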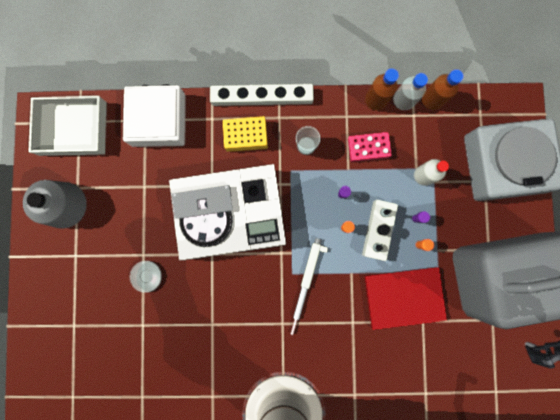

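View pics/side0.png

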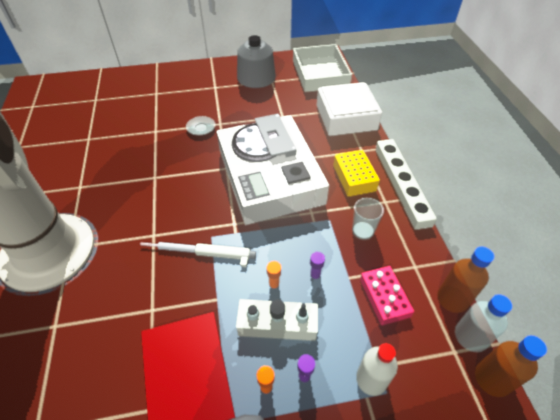

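The top view shows the photometer at about (228,212), the disc at (205,226) and the well at (253,190). The rack is at (381,229), with the broad black cap apparently in its middle hole. Next I'll zoom in.

Run:
```python
import cv2, numpy as np
t=cv2.imread('pics/top0.png'); s=cv2.imread('pics/side0.png')
f=lambda im,x,y,w,h:cv2.resize(im[y:y+h,x:x+w],(400,300),interpolation=cv2.INTER_CUBIC)
a=f(t,165,172,100,75); b=f(t,215,165,100,75)
c=f(t,335,190,100,75); d=f(s,220,100,120,90)
cv2.imwrite('pics/z0.png',np.vstack([np.hstack([a,b]),np.hstack([c,d])]))
```

```text
(no output)
```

View pics/z0.png

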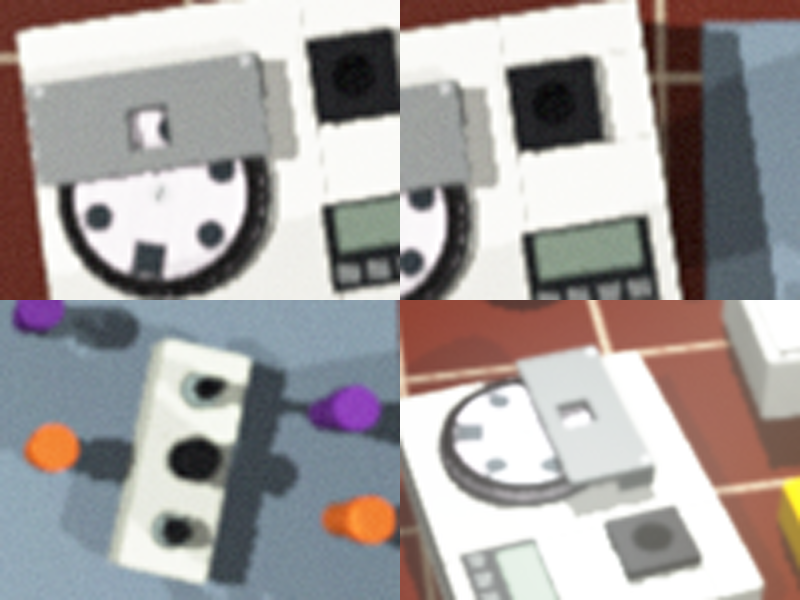

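```bash
cat >> h.py <<'E'
PT={'win':(.029,.06,.101),'well':(.043,-.085,.088)}
E
python3 - <<'E'
from h import *
from scipy.optimize import least_squares
w=[at('top',(202.5,204),.101),at('side',(272.8,133.6),.101)]
l=[at('top',(253,190.8),.088),at('side',(296.2,171.4),.088)]
print('win',np.round(w,4).tolist(),'well',np.round(l,4).tolist(), 'dist',np.linalg.norm((w[0]-l[0])[:2]))
c=[at('top',(169.3,180.8),.08),at('top',(274.3,165),.08)]
print('corners',np.round(c,4).tolist(),np.linalg.norm(c[0]-c[1]))
sq=[at('top',(202.2,236.8),.091),at('side',(240.4,139.6),.091)]
print('sq',np.round(sq,4).tolist())
# pose fit: window, well unknown well xy -> use window + back corners
def pose(p,P): 
    R=np.array([[np.cos(p[2]),-np.sin(p[2])],[np.sin(p[2]),np.cos(p[2])]]); return np.r_[p[:2]+R@P[:2],P[2]]
obs=[('top',(202.5,204),(.029,.06,.101)),('side',(272.8,133.6),(.029,.06,.101)),('top',(169.3,180.8),(.11,.145,.08)),('top',(274.3,165),(.11,-.145,.08))]
f=lambda p:np.concatenate([proj(n,pose(p,P))-np.array(u) for n,u,P in obs])
r=least_squares(f,[.6,.15,.1]); p=r.x
print('pose',p,np.round(r.fun,1)); sp=pose(p,(-.015,.06,.091)); print('spindle',sp,'win',pose(p,(.029,.06,.101)))
d=np.mean(sq,0)-sp; print('sq ang rel front', np.hypot(*d[:2]), np.degrees(np.arctan2(d[1],d[0])-p[2]))
for a in l: 
  q=a-np.r_[p[:2],0]; cs,s=np.cos(p[2]),np.sin(p[2]); print('well local',cs*q[0]+s*q[1],-s*q[0]+cs*q[1])
im=ctrl.get_image('top'); g=im.max(2)
# rack corner / cap
print('cap top',at('top',(383.2,229.5),.084))
ims=ctrl.get_image('side'); 
for k,n in(('top',im),('side',ims)):
  m=(n.max(2)<60).astype(np.uint8)
  x0,y0,x1,y1=(368,215,398,245) if k=='top' else (262,290,295,325)
  N,L,S,C=cv2.connectedComponentsWithStats(m[y0:y1,x0:x1])
  print(k,S[1:].tolist(),(C[1:]+[x0,y0]).round(1).tolist())
rk=ctrl.masks_of('rack','top')[0]['region'].astype(np.uint8)
print(cv2.minAreaRect(cv2.findNonZero(rk)))
hs={'droptop':(335+172/4,190+230/4),'upper':(335+207/4,190+87/4)}
for a in [(380.6,225.2)]: pass
cor={'tl':(335+162/4,190+40/4),'tr':(335+250/4,190+60/4),'bl':(335+118/4,190+258/4),'br':(335+207/4,190+283/4)}
q={k:at('top',v,.045) for k,v in cor.items()}; print({k:v.round(4).tolist() for k,v in q.items()})
print('rack c',np.mean(list(q.values()),0))
for k in('tip_box','tube_rack','beaker','pipette','wash_bottle'):
  for r in ctrl.masks_of(k,'top')[:1]: print(k,at('top',r['centre'],.04).round(3),round(r['p'],2))
E
```

```text
win [[0.5842, 0.2076, 0.101], [0.5853, 0.205, 0.101]] well [[0.6192, 0.0731, 0.088], [0.6208, 0.0673, 0.088]] dist 0.13897096383597904
corners [[0.6519, 0.3034, 0.08], [0.6905, 0.0145, 0.08]] 0.2914163283901298
sq [[0.4969, 0.2104, 0.091], [0.4972, 0.2083, 0.091]]
pose [0.56313678 0.14397771 0.13250559] [ 0.1  0.1 -0.6 -0.5  0.4 -0.4 -0.1 -0.3]
spindle [0.54034118 0.20146997 0.091     ] win [0.58395548 0.20728317 0.101     ]
sq ang rel front 0.043973746762827566 162.09910512317137
well local 0.046155961695383094 -0.07770160986746975
well local 0.04705022076370767 -0.08363443548680917
cap top [ 0.50878999 -0.27607237  0.084     ]
top [[10, 10, 12, 10, 92]] [[383.5, 229.5]]
side [] []
((379.2382507324219, 229.20396423339844), (25.788959503173828, 57.908321380615234), 12.264774322509766)
{'tl': [0.5931, -0.2671, 0.045], 'tr': [0.5779, -0.3283, 0.045], 'bl': [0.4417, -0.2311, 0.045], 'br': [0.4234, -0.2923, 0.045]}
rack c [ 0.50901018 -0.27967726  0.045     ]
tip_box [0.788 0.099 0.04 ] 0.86
tube_rack [ 0.748 -0.255  0.04 ] 0.62
beaker [ 0.768 -0.079  0.04 ] 0.71
pipette [ 0.41  -0.075  0.04 ] 0.84
wash_bottle [ 0.673 -0.425  0.04 ] 0.81
```

Request:
play_rows(plan=[[[0, 0, 0, 0, 0, 5.13], [0, 0, 0, 0, 0, 5.13], [0, 0, 0, 0, 0, 5.13], [1.8, -3.3, 0, 0, 0, 0], [1.8, -3.3, 0, 0, 0, 0], [1.8, -3.3, 0, 0, 0, 0], [1.8, -3.3, 0, 0, 0, 0], [1.8, -3.3, 0, 0, 0, 0], [1.8, -3.3, 0, 0, 0, 0], [1.8, -3.3, 0, 0, 0, 0]]], jaw=0)

```text
time_s: 2.33
position: [0.3488, -0.3509, 0.2315]
tcp_rot: [3.134, 0.209, 0.0]
ft_force: [0.5, 0.1, 0.3]
finger_gap: 0.001
grasp_force: 0.0
```

```bash
cat >> h.py <<'E'
from scipy.spatial.transform import Rotation as Ro
SP=np.array([.5403,.2015,.091]); YAW=.1325
def go(P):
    s=ctrl.state(); d=Ro.from_rotvec(s['tcp_rot']).as_matrix().T@(np.array(P)-s['position'])*100
    M=Ro.from_rotvec(s['tcp_rot']).as_matrix()
    print('t',round(s['time_s'],2),'pos',s['position'].round(4),'yaw',round(np.degrees(np.arctan2(M[1,0],M[0,0])),2),'zax',M[:,2].round(3),'F',s['ft_force'].round(2),'tool cm',d.round(2),'norm',np.linalg.norm(d).round(2),'gap',round(s['finger_gap'],3))
def band(a,r=.063,z=.12):
    a=np.radians(a)+YAW; return SP+np.array([r*np.cos(a),r*np.sin(a),z-SP[2]])
E
python3 -c "
from h import *
go(band(258,z=.231))"
```

```text
t 2.33 pos [ 0.3488 -0.3509  0.2315] yaw 7.63 zax [ 0.    -0.001 -1.   ] F [0.51 0.09 0.28] tool cm [ 2.500e+01 -4.605e+01  3.000e-02] norm 52.39 gap 0.001
```

Request:
play_rows(plan=[[[1.8, -3.3, 0, 0, 0, 0], [1.8, -3.3, 0, 0, 0, 0], [1.8, -3.3, 0, 0, 0, 0], [1.8, -3.3, 0, 0, 0, 0], [1.8, -3.3, 0, 0, 0, 0], [1.8, -3.3, 0, 0, 0, 0], [1.8, -3.3, 0, 0, 0, 0], [1.8, -3.3, 0, 0, 0, 0], [1.8, -3.3, 0, 0, 0, 0], [1.8, -3.3, 0, 0, 0, 0]]])

```text
time_s: 3.17
position: [0.4835, 0.0001, 0.2317]
tcp_rot: [3.134, 0.209, 0.002]
ft_force: [0.5, -0.7, 0.1]
finger_gap: -0.001
grasp_force: 0.0
```

Request:
play_rows(plan=[[[1.8, -3.3, 1, 0, 0, 0], [1.8, -3.3, 2, 0, 0, 0], [1.0, -2.0, 2.5, 0, 0, 0], [0, 0, 2.5, 0, 0, 0], [0, 0, 1, 0, 0, 0], [0, 0, 0, 0, 0, 0], [0, 0, 0, 0, 0, 0]]])

```text
time_s: 3.75
position: [0.5167, 0.0881, 0.1418]
tcp_rot: [3.134, 0.207, -0.002]
ft_force: [0.6, -0.1, 0.6]
finger_gap: 0.002
grasp_force: 0.0
```

```bash
python3 -c "
from h import *
go(band(258,z=.095))"
```

```text
t 3.75 pos [0.5167 0.0881 0.1418] yaw 7.57 zax [-0.001 -0.001 -1.   ] F [ 0.6  -0.11  0.61] tool cm [ 2.53 -4.77  4.68] norm 7.14 gap 0.002
```

Request:
play_rows(plan=[[[0.8, -1.6, 0.8, 0, 0, 0], [0.8, -1.6, 1.0, 0, 0, 0], [0.8, -1.5, 1.2, 0, 0, 0], [0.1, -0.07, 0.9, 0, 0, 0], [0, 0, 0, 0, 0, 0], [0, 0, 0, 0, 0, 0]]])

```text
time_s: 4.25
position: [0.5355, 0.138, 0.1033]
tcp_rot: [3.134, 0.207, 0.0]
ft_force: [0.0, 0.3, -0.3]
finger_gap: 0.0
grasp_force: 0.0
```

```bash
python3 -c "
from h import *
go(band(258,z=.091))"
```

```text
t 4.25 pos [0.5355 0.138  0.1033] yaw 7.55 zax [ 0.    -0.001 -1.   ] F [ 0.05  0.25 -0.28] tool cm [ 0.   -0.07  1.23] norm 1.24 gap 0.0
```

Request:
play_rows(plan=[[[0, 0, 0.3, 0, 0, 0], [0, 0, 0.3, 0, 0, 0], [0, 0, 0.04, 0, 0, 0], [0, 0, 0.05, 0, 0, 0], [0, 0, 0.05, 0, 0, 0], [0, 0, 0.05, 0, 0, 0], [0, 0, 0.05, 0, 0, 0], [0, 0, 0, 0, 0, 0]]])

```text
time_s: 4.92
position: [0.5353, 0.1397, 0.0943]
tcp_rot: [-3.135, -0.209, -0.0]
ft_force: [-0.8, 0.9, 0.6]
finger_gap: -0.001
grasp_force: 0.0
```

Request:
play_rows(plan=[[[0, 0, 0.05, 0, 0, 0], [0, 0, 0.05, 0, 0, 0], [0, 0, 0, 0, 0, 0]]])

```text
time_s: 5.17
position: [0.5352, 0.1397, 0.0932]
tcp_rot: [3.135, 0.209, -0.0]
ft_force: [0.3, -0.5, 0.8]
finger_gap: 0.002
grasp_force: 0.0
```

Request:
play_rows(plan=[[[0, 0, 0.05, 0, 0, 0], [0, 0, 0.03, 0, 0, 0], [0, 0, 0, 0, 0, 0]]])

```text
time_s: 5.42
position: [0.5353, 0.1396, 0.0925]
tcp_rot: [3.135, 0.209, -0.0]
ft_force: [-0.1, 0.5, -0.3]
finger_gap: 0.003
grasp_force: 0.0
```

Request:
play_rows(plan=[[[0, 0, 0.05, 0, 0, 0], [0, 0, 0.03, 0, 0, 0], [0, 0, 0, 0, 0, 0]]])

```text
time_s: 5.67
position: [0.5353, 0.1397, 0.0917]
tcp_rot: [-3.135, -0.209, 0.0]
ft_force: [0.3, 0.1, 0.3]
finger_gap: -0.002
grasp_force: 0.0
```

Request:
play_rows(plan=[[[0, 0, 0.05, 0, 0, 0], [0, 0, 0.03, 0, 0, 0], [0, 0, 0, 0, 0, 0]]])

```text
time_s: 5.92
position: [0.5353, 0.1396, 0.0909]
tcp_rot: [3.135, 0.209, -0.0]
ft_force: [-0.4, 0.1, 1.5]
finger_gap: 0.004
grasp_force: 0.0
```

Request:
play_rows(plan=[[[0, 0, 0.04, 0, 0, 0], [0, 0, 0, 0, 0, 0], [0, 0, 0, 0, 0, 0]]])

```text
time_s: 6.17
position: [0.5354, 0.1397, 0.0906]
tcp_rot: [-3.135, -0.209, -0.0]
ft_force: [-0.9, -0.4, 0.1]
finger_gap: -0.003
grasp_force: 0.0
```

Request:
play_rows(plan=[[[0, 0, 0.05, 0, 0, 0], [0, 0, 0.02, 0, 0, 0], [0, 0, 0, 0, 0, 0]]])

```text
time_s: 6.42
position: [0.5354, 0.1397, 0.0904]
tcp_rot: [3.134, 0.209, 0.0]
ft_force: [-1.2, -0.6, 5.2]
finger_gap: -0.0
grasp_force: 2.4
```

```bash
python3 -c "
from h import *
go(band(258,z=.091))
a0=258
while a0>94:
  A=np.radians(a0-2.25*np.arange(6)); P=6.3*np.c_[np.cos(A),-np.sin(A)]; print(a0,np.diff(P,axis=0).round(2).tolist()); a0-=11.25
"
```

```text
t 6.42 pos [0.5354 0.1397 0.0904] yaw 7.63 zax [ 0. -0. -1.] F [-1.21 -0.56  5.22] tool cm [-0.01  0.1  -0.06] norm 0.12 gap -0.0
258 [[-0.24, -0.06], [-0.24, -0.07], [-0.24, -0.07], [-0.23, -0.08], [-0.23, -0.09]]
246.75 [[-0.23, -0.1], [-0.22, -0.11], [-0.22, -0.12], [-0.21, -0.13], [-0.21, -0.14]]
235.5 [[-0.2, -0.14], [-0.2, -0.15], [-0.19, -0.16], [-0.18, -0.17], [-0.18, -0.17]]
224.25 [[-0.17, -0.18], [-0.16, -0.19], [-0.15, -0.19], [-0.15, -0.2], [-0.14, -0.2]]
213.0 [[-0.13, -0.21], [-0.12, -0.22], [-0.11, -0.22], [-0.11, -0.22], [-0.1, -0.23]]
201.75 [[-0.09, -0.23], [-0.08, -0.23], [-0.07, -0.24], [-0.06, -0.24], [-0.05, -0.24]]
190.5 [[-0.04, -0.24], [-0.03, -0.25], [-0.02, -0.25], [-0.01, -0.25], [-0.0, -0.25]]
179.25 [[0.01, -0.25], [0.02, -0.25], [0.03, -0.25], [0.04, -0.24], [0.05, -0.24]]
168.0 [[0.06, -0.24], [0.07, -0.24], [0.07, -0.24], [0.08, -0.23], [0.09, -0.23]]
156.75 [[0.1, -0.23], [0.11, -0.22], [0.12, -0.22], [0.13, -0.21], [0.14, -0.21]]
145.5 [[0.14, -0.2], [0.15, -0.2], [0.16, -0.19], [0.17, -0.18], [0.17, -0.18]]
134.25 [[0.18, -0.17], [0.19, -0.16], [0.19, -0.15], [0.2, -0.15], [0.2, -0.14]]
123.0 [[0.21, -0.13], [0.22, -0.12], [0.22, -0.11], [0.22, -0.11], [0.23, -0.1]]
111.75 [[0.23, -0.09], [0.23, -0.08], [0.24, -0.07], [0.24, -0.06], [0.24, -0.05]]
100.5 [[0.24, -0.04], [0.25, -0.03], [0.25, -0.02], [0.25, -0.01], [0.25, -0.0]]
```

Request:
play_rows(plan=[[[-0.24, -0.06, 0.01, 0, 0, 0], [-0.24, -0.07, 0, 0, 0, 0], [-0.24, -0.07, 0, 0, 0, 0], [-0.23, -0.08, 0, 0, 0, 0]]])

```text
time_s: 6.75
position: [0.5263, 0.1416, 0.0904]
tcp_rot: [-3.134, -0.209, -0.003]
ft_force: [2.3, 0.4, 3.9]
finger_gap: -0.0
grasp_force: 2.4
```

Request:
play_rows(plan=[[[-0.23, -0.09, 0.02, 0, 0, 0], [-0.23, -0.1, 0.01, 0, 0, 0], [-0.22, -0.11, 0, 0, 0, 0], [-0.22, -0.12, 0, 0, 0, 0]]])

```text
time_s: 7.08
position: [0.517, 0.1447, 0.0903]
tcp_rot: [-3.134, -0.209, -0.004]
ft_force: [3.2, 0.4, 6.5]
finger_gap: -0.0
grasp_force: 3.2
```

Request:
play_rows(plan=[[[-0.21, -0.13, 0, 0, 0, 0], [-0.21, -0.14, 0.01, 0, 0, 0], [-0.2, -0.14, 0, 0, 0, 0], [-0.2, -0.15, 0, 0, 0, 0]]])

```text
time_s: 7.42
position: [0.5082, 0.1491, 0.0902]
tcp_rot: [-3.134, -0.209, -0.004]
ft_force: [2.7, -0.6, 7.0]
finger_gap: 0.002
grasp_force: 3.3
```

Request:
play_rows(plan=[[[-0.19, -0.16, 0, 0, 0, 0], [-0.18, -0.17, 0, 0, 0, 0], [-0.18, -0.17, 0, 0, 0, 0], [-0.17, -0.18, 0, 0, 0, 0], [-0.16, -0.19, 0, 0, 0, 0]]])

```text
time_s: 7.83
position: [0.4981, 0.1562, 0.0901]
tcp_rot: [3.135, 0.209, 0.003]
ft_force: [1.3, -0.8, 7.3]
finger_gap: -0.003
grasp_force: 3.5
```

Request:
play_rows(plan=[[[-0.15, -0.19, 0, 0, 0, 0], [-0.15, -0.2, 0, 0, 0, 0], [-0.14, -0.2, 0, 0, 0, 0], [-0.13, -0.21, 0, 0, 0, 0], [-0.12, -0.22, 0, 0, 0, 0]]])

```text
time_s: 8.25
position: [0.4897, 0.1651, 0.09]
tcp_rot: [3.134, 0.209, 0.002]
ft_force: [1.4, -2.1, 7.3]
finger_gap: -0.005
grasp_force: 3.5
```

Request:
play_rows(plan=[[[-0.11, -0.22, 0, 0, 0, 0], [-0.11, -0.22, 0, 0, 0, 0], [-0.1, -0.23, 0, 0, 0, 0], [-0.09, -0.23, 0, 0, 0, 0], [-0.08, -0.23, 0, 0, 0, 0]]])

```text
time_s: 8.67
position: [0.4831, 0.1755, 0.0898]
tcp_rot: [3.134, 0.209, 0.001]
ft_force: [1.9, -1.5, 6.0]
finger_gap: 0.002
grasp_force: 3.3
```

Request:
play_rows(plan=[[[-0.07, -0.24, 0.01, 0, 0, 0], [-0.06, -0.24, 0, 0, 0, 0], [-0.05, -0.24, 0, 0, 0, 0], [-0.04, -0.24, 0, 0, 0, 0], [-0.03, -0.25, 0, 0, 0, 0]]])

```text
time_s: 9.08
position: [0.4788, 0.1869, 0.0896]
tcp_rot: [3.134, 0.208, 0.001]
ft_force: [2.2, -2.1, 7.4]
finger_gap: -0.001
grasp_force: 3.6
```

Request:
play_rows(plan=[[[-0.02, -0.25, 0, 0, 0, 0], [-0.01, -0.25, 0, 0, 0, 0], [0, -0.25, 0, 0, 0, 0], [0.01, -0.25, 0, 0, 0, 0], [0.02, -0.25, 0, 0, 0, 0]]])

```text
time_s: 9.5
position: [0.4767, 0.1992, 0.0894]
tcp_rot: [3.133, 0.209, -0.001]
ft_force: [-0.0, -1.3, 6.1]
finger_gap: -0.001
grasp_force: 3.4
```

Request:
play_rows(plan=[[[0.03, -0.25, 0.01, 0, 0, 0], [0.04, -0.24, 0, 0, 0, 0], [0.05, -0.24, 0, 0, 0, 0], [0.06, -0.24, 0, 0, 0, 0], [0.07, -0.24, 0, 0, 0, 0]]])

```text
time_s: 9.92
position: [0.4772, 0.2115, 0.0893]
tcp_rot: [3.133, 0.209, -0.002]
ft_force: [0.3, -1.5, 6.8]
finger_gap: -0.001
grasp_force: 3.5
```

Request:
play_rows(plan=[[[0.07, -0.24, 0, 0, 0, 0], [0.08, -0.23, 0, 0, 0, 0], [0.09, -0.23, 0, 0, 0, 0], [0.1, -0.23, 0, 0, 0, 0], [0.11, -0.22, 0, 0, 0, 0]]])

```text
time_s: 10.33
position: [0.4799, 0.2234, 0.0891]
tcp_rot: [3.133, 0.209, -0.002]
ft_force: [0.3, -1.6, 6.5]
finger_gap: -0.003
grasp_force: 3.1
```

Request:
play_rows(plan=[[[0.12, -0.22, 0, 0, 0, 0], [0.13, -0.21, 0, 0, 0, 0], [0.14, -0.21, 0, 0, 0, 0], [0.14, -0.2, 0, 0, 0, 0], [0.15, -0.2, 0, 0, 0, 0]]])

```text
time_s: 10.75
position: [0.4849, 0.2347, 0.0889]
tcp_rot: [3.133, 0.209, -0.003]
ft_force: [-0.8, -1.5, 5.7]
finger_gap: -0.004
grasp_force: 2.8
```

Request:
play_rows(plan=[[[0.16, -0.19, 0.01, 0, 0, 0], [0.17, -0.18, 0, 0, 0, 0], [0.17, -0.18, 0, 0, 0, 0], [0.18, -0.17, 0, 0, 0, 0], [0.19, -0.16, 0, 0, 0, 0]]])

```text
time_s: 11.17
position: [0.4921, 0.2448, 0.0888]
tcp_rot: [3.133, 0.21, -0.004]
ft_force: [-1.8, -1.6, 6.1]
finger_gap: 0.003
grasp_force: 2.8
```

Request:
play_rows(plan=[[[0.19, -0.15, 0.01, 0, 0, 0], [0.2, -0.15, 0, 0, 0, 0], [0.2, -0.14, 0, 0, 0, 0], [0.21, -0.13, 0, 0, 0, 0], [0.22, -0.12, 0, 0, 0, 0]]])

```text
time_s: 11.58
position: [0.5012, 0.2531, 0.0886]
tcp_rot: [3.133, 0.21, -0.004]
ft_force: [-2.2, -1.1, 4.4]
finger_gap: -0.002
grasp_force: 2.7
```

Request:
play_rows(plan=[[[0.22, -0.11, 0.02, 0, 0, 0], [0.22, -0.11, 0.01, 0, 0, 0], [0.23, -0.1, 0, 0, 0, 0], [0.23, -0.09, 0, 0, 0, 0], [0.23, -0.08, 0, 0, 0, 0]]])

```text
time_s: 12.0
position: [0.5118, 0.2598, 0.0885]
tcp_rot: [3.134, 0.21, -0.004]
ft_force: [-2.5, 0.0, 5.9]
finger_gap: 0.003
grasp_force: 3.1
```

Run:
```python
from h import *
go(band(96,z=.0885)); s=ctrl.state()['position']; d=s-SP; print(np.degrees(np.arctan2(d[1],d[0])-YAW),np.hypot(*d[:2]))
a=save('side','s1.png'); b=save('top','t1.png')
f=lambda im,x,y,w,h:cv2.resize(im[y:y+h,x:x+w],(400,300),interpolation=cv2.INTER_CUBIC)
cv2.imwrite('pics/z1.png',np.hstack([f(a,220,100,80,60),f(b,165,175,80,60)])[:,:,::-1])
```

```text
t 12.0 pos [0.5118 0.2598 0.0885] yaw 7.68 zax [-0.002 -0.001 -1.   ] F [-2.5   0.    5.86] tool cm [ 1.4 -0.1 -0. ] norm 1.4 gap 0.003
108.47813341387362 0.06493821627113791
```

View pics/z1.png

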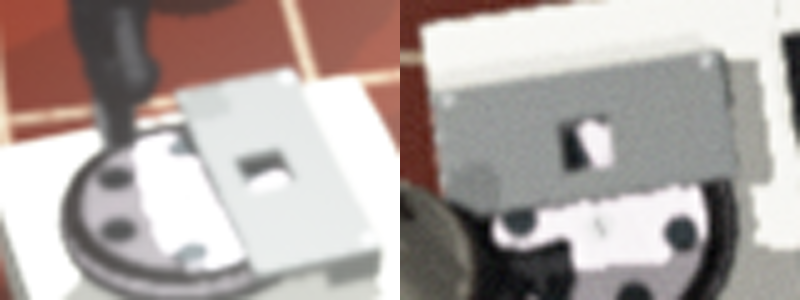

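The square filter has entered the window from the left. It still has about 10° to go.

Request:
play_rows(plan=[[[0.24, -0.07, 0.01, 0, 0, 0], [0.24, -0.06, 0, 0, 0, 0], [0.2, -0.04, 0, 0, 0, 0], [0.05, 0, 0, 0, 0, 0], [0, 0, 0, 0, 0, 0]]])

```text
time_s: 12.52
position: [0.519, 0.2628, 0.0885]
tcp_rot: [3.134, 0.21, -0.003]
ft_force: [-1.1, 0.5, 5.7]
finger_gap: -0.002
grasp_force: 2.7
```

```bash
cat > w.py <<'E'
from h import *
import sys
go(band(96,z=.0885)); s=ctrl.state()['position']; d=s-SP; print(np.degrees(np.arctan2(d[1],d[0])-YAW),np.hypot(*d[:2]))
b=np.mean([ctrl.get_image('top').astype(float) for _ in range(3)],0).astype(np.uint8)
# rectify at disc plane in photometer-local coords, 0.25mm/px, centred on nominal window
c,sn=np.cos(YAW),np.sin(YAW); W=np.array([.58396,.20728])
src=[];dst=[]
for i,(x,y) in enumerate([(.03,.03),(.03,-.03),(-.03,-.03),(-.03,.03)]):
    src.append(proj('top',[W[0]+c*x-sn*y,W[1]+sn*x+c*y,.091])); dst.append([240-8000*y,240-8000*x])
r=cv2.warpPerspective(b,cv2.getPerspectiveTransform(np.float32(src),np.float32(dst)),(480,480),flags=cv2.INTER_CUBIC)
cv2.imwrite('pics/'+sys.argv[1],r[:,:,::-1])
g=r.mean(2)[::16,::16].astype(int)[6:24,4:26]; print(g)
E
python3 w.py w1.png
```

```text
t 12.52 pos [0.519  0.2628 0.0885] yaw 7.68 zax [-0.002 -0.    -1.   ] F [-1.11  0.53  5.68] tool cm [ 0.64  0.1  -0.  ] norm 0.65 gap -0.002
101.5736370456956 0.06494724148723369
[[150 146 140 131 125 124 125 123 120 123 128 132 128 119 116 122 135 144
  149 150 149 149]
 [151 142 125 109  97  97  99  96  94 108 133 155 150 122 109 114 130 142
  148 151 149 148]
 [152 137 113  90  75  71  74  72  73 100 148 193 193 160 135 135 143 147
  149 150 149 147]
 [151 137 110  83  66  57  56  58  61  94 155 213 228 207 184 177 166 154
  150 149 149 147]
 [150 137 107  75  53  43  46  56  60  85 141 212 239 236 225 214 184 157
  151 148 148 149]
 [150 143 110  66  43  34  44  59  60  77 129 200 237 248 241 227 190 159
  151 149 149 150]
 [150 148 113  63  38  32  43  57  60  69 119 188 233 249 242 229 190 157
  148 149 148 149]
 [151 145 112  64  36  32  42  54  60  63 109 182 232 249 243 227 189 156
  145 148 147 146]
 [150 142 108  63  34  30  39  52  61  62  97 166 228 245 243 223 187 159
  148 149 149 147]
 [150 141 106  62  34  28  36  52  62  61  84 147 217 238 242 220 185 161
  148 148 149 149]
 [151 140 105  65  37  30  31  47  58  61  76 132 203 235 241 217 182 161
  150 147 148 149]
 [150 137 109  68  34  24  29  46  59  66  79 125 192 233 239 217 182 159
  150 148 148 148]
 [150 135 107  71  40  31  40  56  71  83  96 133 188 229 231 213 180 157
  149 148 149 150]
 [150 137 112  83  65  57  62  76  97 116 130 145 183 216 214 201 175 155
  147 147 150 151]
 [150 142 125 107 101  99 101 111 127 144 152 150 171 194 195 180 164 151
  147 146 149 150]
 [151 145 138 132 135 134 135 138 147 151 150 147 155 167 168 160 154 149
  148 146 149 151]
 [149 149 149 150 151 150 148 148 149 152 151 148 147 150 151 150 149 148
  147 148 149 149]
 [150 151 152 152 151 154 153 151 152 151 151 150 148 148 149 148 150 150
  149 150 148 148]]
```

View pics/w1.png

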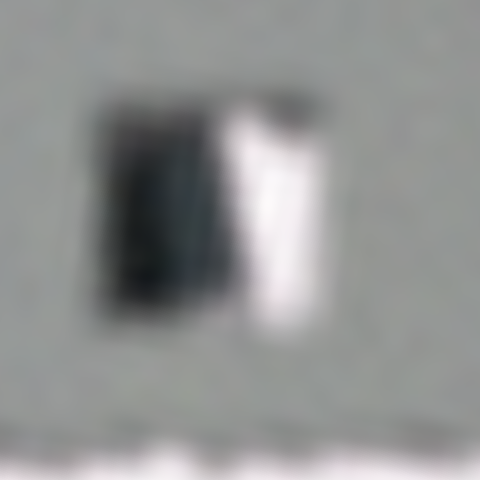

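The filter's right edge is at column 235, against a parallax-corrected window centre of about 228, and it slants about 9°. That leaves roughly 10–11° to go.

Request:
play_rows(plan=[[[0.25, -0.04, 0.01, 0, 0, 0], [0.25, -0.03, 0, 0, 0, 0], [0.25, -0.02, 0.01, 0, 0, 0], [0.25, -0.01, 0, 0, 0, 0], [0.1, 0, 0, 0, 0, 0], [0, 0, 0, 0, 0, 0]]])

```text
time_s: 13.17
position: [0.5299, 0.2656, 0.0884]
tcp_rot: [-3.134, -0.21, 0.003]
ft_force: [-1.3, 1.9, 5.7]
finger_gap: -0.003
grasp_force: 2.9
```

```bash
python3 w.py w2.png
```

```text
t 13.17 pos [0.5299 0.2656 0.0884] yaw 7.68 zax [-0.002  0.    -1.   ] F [-1.28  1.89  5.67] tool cm [-0.47  0.23 -0.01] norm 0.52 gap -0.003
91.66661316715562 0.06494631231956868
[[151 146 137 129 124 125 127 124 120 121 125 125 123 121 119 125 137 144
  148 148 148 148]
 [150 141 123 103  91  93  97  95  96 106 119 116 101  90  87 105 128 142
  146 148 147 148]
 [149 135 112  86  66  63  73  74  79  96 116 109  84  66  69  98 129 142
  148 149 148 148]
 [148 134 112  92  64  50  54  61  69  85 105  99  77  62  75 108 138 147
  149 150 148 147]
 [147 137 118  95  64  44  45  59  65  72  78  78  66  64  87 127 149 150
  148 149 148 146]
 [149 141 122  93  64  44  45  59  63  66  66  65  60  68  96 141 153 152
  149 149 148 147]
 [149 145 123  91  64  45  46  59  64  65  64  62  60  68  98 140 150 151
  150 148 148 147]
 [149 146 122  89  69  48  46  56  64  66  65  63  62  68  97 136 147 150
  149 147 147 147]
 [148 141 115  91  74  52  43  50  60  63  64  64  64  65  90 128 147 150
  149 149 147 147]
 [149 138 111  92  75  51  38  47  62  63  64  64  63  61  82 122 153 155
  150 147 147 148]
 [149 136 108  90  69  46  34  44  60  63  63  63  61  60  79 122 159 158
  151 145 146 149]
 [149 136 108  87  63  41  33  45  60  65  63  66  65  63  79 124 161 157
  151 147 147 147]
 [150 136 109  88  64  47  43  55  67  71  72  81  85  86  94 130 158 154
  150 148 148 148]
 [149 138 117  98  80  68  67  73  90 100 100 106 112 116 119 139 154 151
  148 148 149 149]
 [149 140 128 117 108 103 101 106 123 135 131 128 130 134 137 151 154 149
  147 147 148 148]
 [148 144 139 135 136 134 134 136 146 151 147 139 141 145 147 152 153 150
  150 147 147 147]
 [148 145 145 147 149 150 149 149 149 150 150 147 148 147 147 148 150 151
  150 147 148 149]
 [148 149 149 150 151 150 150 150 150 151 151 151 150 147 145 148 150 151
  150 147 148 149]]
```

View pics/w2.png

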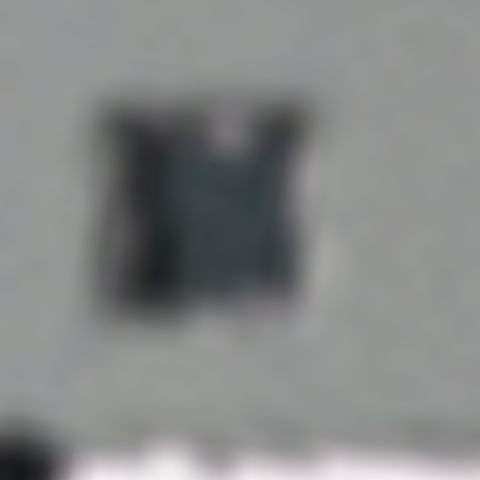

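The filter now spans columns 130–300 (centre 215), and the target is about 227. That leaves about 2° to go.

Request:
play_rows(plan=[[[0.12, 0, 0.01, 0, 0, 0], [0.12, 0, 0, 0, 0, 0], [0, 0, 0, 0, 0, 0]]])

```text
time_s: 13.57
position: [0.5321, 0.266, 0.0884]
tcp_rot: [-3.134, -0.211, 0.003]
ft_force: [-1.4, 0.2, 6.3]
finger_gap: -0.0
grasp_force: 3.3
```

```bash
python3 w.py w3.png
```

```text
t 13.57 pos [0.5321 0.266  0.0884] yaw 7.69 zax [-0.002  0.    -1.   ] F [-1.45  0.24  6.25] tool cm [-0.7   0.23 -0.01] norm 0.74 gap -0.0
89.61253921876633 0.06501315010879104
[[150 146 137 129 124 124 125 123 121 123 125 125 121 118 118 124 137 146
  149 147 146 148]
 [149 139 124 107  97  96  97  95  95 105 120 117 100  87  85 101 123 143
  146 148 149 149]
 [149 135 114  94  82  77  76  75  79  95 115 108  84  64  62  88 123 143
  147 147 148 148]
 [148 135 115  98  86  72  60  63  70  86 101  96  80  63  56  82 120 144
  149 147 145 147]
 [147 136 119 105  91  68  53  60  66  74  80  76  69  60  60  81 119 145
  150 148 147 148]
 [149 141 124 107  96  70  54  60  63  66  68  66  61  59  65  83 120 147
  151 148 147 148]
 [150 143 124 106 101  75  57  59  63  65  65  64  61  59  67  85 120 145
  150 148 148 147]
 [149 142 122 111 109  79  58  55  62  65  66  65  65  62  66  85 120 143
  149 149 149 149]
 [147 140 121 117 115  81  54  50  61  64  65  65  65  61  64  85 121 143
  150 148 146 148]
 [146 139 119 121 114  76  48  48  64  64  65  65  63  59  64  88 121 141
  149 148 146 147]
 [146 136 117 121 109  69  41  43  60  63  63  63  61  60  62  86 121 140
  147 148 149 146]
 [146 134 116 115  96  60  39  45  60  66  63  62  62  61  63  87 121 140
  147 149 149 146]
 [148 136 116 104  84  61  48  60  72  76  71  74  75  74  74  93 123 142
  150 150 148 146]
 [149 137 118 103  89  77  74  90 102 104 100 101 100  96  96 102 124 143
  150 150 147 148]
 [149 141 126 116 110 107 110 123 133 136 131 128 124 122 120 120 132 146
  150 148 148 149]
 [150 146 139 134 135 135 138 143 150 151 147 141 137 137 140 138 142 148
  150 147 147 147]
 [151 148 147 148 149 148 147 148 153 152 150 149 146 146 149 149 148 147
  147 147 148 148]
 [151 148 149 151 149 147 148 149 150 151 150 149 149 149 149 149 149 148
  149 148 149 149]]
```

Now the left gap is 39 px and the right about 7 px. With the 15 px parallax that means the filter is centred within about 0.3 mm, and its edges are upright. Next I lift off.

Request:
play_rows(plan=[[[0, 0, -0.1, 0, 0, 0], [0, 0, -0.3, 0, 0, 0], [0, 0, -1.5, 0, 0, 0], [0, 0, -3.5, 0, 0, 0], [0, 1.0, -3.8, 0, 0, 0], [-0.3, 3.5, -2, 0, 0, 3], [-0.4, 4.0, 0, 0, 0, 3], [-0.4, 4.0, 0, 0, 0, 3], [-0.4, 4.0, 0, 0, 0, 3], [-0.4, 4.0, 0, 0, 0, 3]]], jaw=5.0)

```text
time_s: 14.55
position: [0.5205, 0.0583, 0.2012]
tcp_rot: [3.134, -0.207, 0.001]
ft_force: [-0.1, -0.9, -0.4]
finger_gap: 0.584
grasp_force: 0.0
```

Run:
```python
from h import *
go((.509,-.277,.231))
def rect(n,im,W,z,yaw,h=.04,s=6000):
    c,sn=np.cos(yaw),np.sin(yaw); src=[];dst=[]
    for x,y in [(h,h),(h,-h),(-h,-h),(-h,h)]:
        src.append(proj(n,[W[0]+c*x-sn*y,W[1]+sn*x+c*y,z])); dst.append([s*(h-y),s*(h-x)])
    return cv2.warpPerspective(im,cv2.getPerspectiveTransform(np.float32(src),np.float32(dst)),(int(2*h*s),)*2,flags=cv2.INTER_CUBIC)
t=cv2.imread('pics/top0.png'); s=cv2.imread('pics/side0.png')
W=(.6198,.0715)
a=rect('top',t,W,.088,YAW,.045,4400); b=rect('side',s,W,.088,YAW,.045,4400)
V=(.509,-.277)
out=np.hstack([a,b]); 
for im in(a,b): cv2.line(im,(198,0),(198,396),(0,0,255),1); cv2.line(im,(0,198),(396,198),(0,0,255),1)
cv2.imwrite('pics/well.png',np.hstack([a,b]))
# cap in side image: view rectified at z=.084
c=rect('side',s,V,.084,-.23,.045,4400); d=rect('top',t,V,.084,-.23,.045,4400)
for im in(c,d): cv2.circle(im,(198,198),70,(0,0,255),1)
cv2.imwrite('pics/cap.png',np.hstack([d,c]))
cv2.imwrite('pics/wc.png',cv2.resize(np.vstack([np.hstack([a,b]),np.hstack([d,c])]),(600,600)))
```

```text
t 14.55 pos [0.5205 0.0583 0.2012] yaw -7.54 zax [ 0. -0. -1.] F [-0.09 -0.94 -0.43] tool cm [ 3.26 33.39 -2.97] norm 33.68 gap 0.584
```

View pics/wc.png

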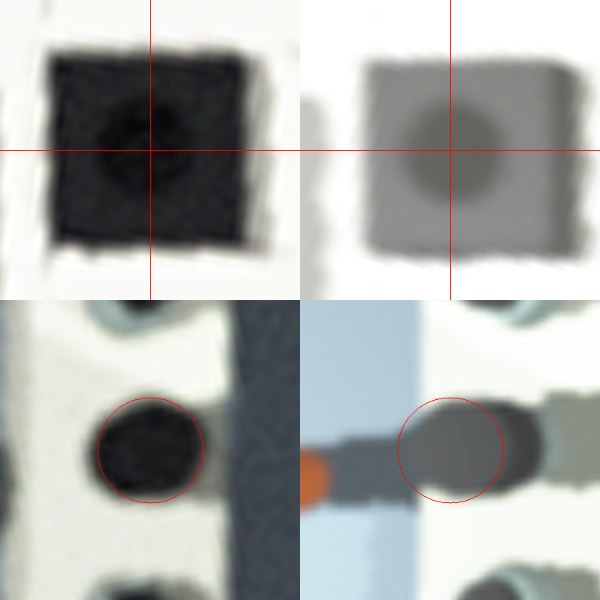

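Request:
play_rows(plan=[[[0.4, 4.0, 0, 0, 0, 1.9], [0.4, 4.0, 0, 0, 0, 1.9], [0.4, 4.0, 0, 0, 0, 1.9], [0, 4.0, 0, 0, 0, 0], [0, 4.0, 0, 0, 0, 0], [0, 4.0, 0, 0, 0, 0], [0, 3.0, 0, 0, 0, 0], [0, 1.5, 0, 0, 0, 0], [0, 0, 0, 0, 0, 0], [0, 0, 0, 0, 0, 0]]])

```text
time_s: 15.38
position: [0.4755, -0.2213, 0.2006]
tcp_rot: [-3.12, 0.362, 0.001]
ft_force: [1.0, 0.5, -0.4]
finger_gap: 0.581
grasp_force: 0.0
```

```bash
python3 -c "
from h import *
go((.509,-.277,.062))"
```

```text
t 15.38 pos [ 0.4755 -0.2213  0.2006] yaw -13.22 zax [-0.  0. -1.] F [ 1.    0.53 -0.4 ] tool cm [ 4.54  4.66 13.86] norm 15.31 gap 0.581
```

Request:
play_rows(plan=[[[1.5, 1.6, 1.5, 0, 0, 0], [1.5, 1.6, 2.5, 0, 0, 0], [1.2, 1.2, 2.5, 0, 0, 0], [0.34, 0.26, 1.5, 0, 0, 0], [0, 0, 0, 0, 0, 0], [0, 0, 0, 0, 0, 0], [0, 0, 0, 0, 0, 0]]])

```text
time_s: 15.97
position: [0.5108, -0.2742, 0.1214]
tcp_rot: [-3.121, 0.353, -0.001]
ft_force: [0.2, -0.1, 0.5]
finger_gap: 0.585
grasp_force: 0.0
```

```bash
python3 -c "
from h import *
go((.509,-.277,.062))"
```

```text
t 15.97 pos [ 0.5108 -0.2742  0.1214] yaw -12.92 zax [ 0.001  0.001 -1.   ] F [ 0.18 -0.13  0.53] tool cm [-0.12  0.31  5.94] norm 5.95 gap 0.585
```

Request:
play_rows(plan=[[[-0.1, 0.2, 1.0, 0, 0, 0], [0, 0, 1.2, 0, 0, 0], [0, 0, 1.2, 0, 0, 0], [0, 0, 1.0, 0, 0, 0], [0, 0, 0.8, 0, 0, 0], [0, 0, 0.5, 0, 0, 0], [0, 0, 0.2, 0, 0, 0], [0, 0, 0, 0, 0, 0]]])

```text
time_s: 16.63
position: [0.5081, -0.2777, 0.0605]
tcp_rot: [-3.121, 0.357, 0.002]
ft_force: [-0.5, -0.0, -0.3]
finger_gap: 0.585
grasp_force: 0.0
```

```bash
python3 -c "
from h import *
go((.509,-.277,.062))"
```

```text
t 16.63 pos [ 0.5081 -0.2777  0.0605] yaw -13.06 zax [-0.001  0.001 -1.   ] F [-0.5  -0.   -0.35] tool cm [ 0.07 -0.09 -0.15] norm 0.19 gap 0.585
```

Request:
play_rows(plan=[[[0.07, -0.08, -0.15, 0, 0, 0], [0, 0, 0, 0, 0, 0], [0, 0, 0, 0, 0, 0]]])

```text
time_s: 16.88
position: [0.51, -0.2775, 0.0635]
tcp_rot: [3.121, -0.357, 0.002]
ft_force: [0.3, 0.2, 1.1]
finger_gap: 0.587
grasp_force: 0.0
```

Request:
play_rows(plan=[[[0, 0, 0, 0, 0, 0], [0, 0, 0, 0, 0, 0], [0, 0, 0, 0, 0, 0], [0, 0, 0, 0, 0, 0], [0, 0, 0, 0, 0, 0], [0, 0, 0, 0, 0, 0]]], jaw=2.5, newtons=30)

```text
time_s: 17.38
position: [0.5097, -0.2777, 0.0633]
tcp_rot: [3.121, -0.358, 0.001]
ft_force: [-0.2, -0.3, 5.1]
finger_gap: 0.346
grasp_force: 29.6
```

Request:
play_rows(plan=[[[0, 0, -0.3, 0, 0, 0], [0, 0, -0.8, 0, 0, 0], [0, 0, -1.5, 0, 0, 0], [0, 0, -2.5, 0, 0, 0], [0, 0, -3, 0, 0, 0], [0, 0, -3, 0, 0, 0], [0, 0, -2, 0, 0, 0], [0, 0, 0, 0, 0, 0], [0, 0, 0, 0, 0, 0]]])

```text
time_s: 18.13
position: [0.5099, -0.2775, 0.1952]
tcp_rot: [3.12, -0.357, 0.004]
ft_force: [-1.2, -0.6, -1.7]
finger_gap: 0.351
grasp_force: 29.9
```

Run:
```python
from h import *
go((.6198,.0715,.2))
a=save('side','s2.png');b=save('top','t2.png')
p=ctrl.state()['position']; u=proj('side',p).astype(int); v=proj('top',p).astype(int); print(u,v)
f=lambda im,c,w:cv2.resize(im[c[1]-w:c[1]+w,c[0]-w:c[0]+w],(400,400),interpolation=cv2.INTER_CUBIC)
cv2.imwrite('pics/z2.png',np.hstack([f(a,u,50),f(b,v,40)])[:,:,::-1])
```

```text
t 18.13 pos [ 0.5099 -0.2775  0.1952] yaw -13.06 zax [ 0.002 -0.001 -1.   ] F [-1.24 -0.56 -1.69] tool cm [  2.82 -36.48  -0.5 ] norm 36.59 gap 0.351
[276 277] [394 228]
```

View pics/z2.png

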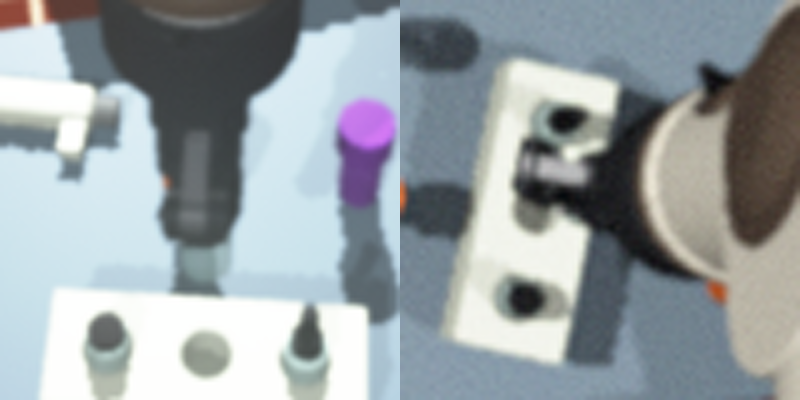

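Request:
play_rows(plan=[[[0.15, -2.0, 0, 0, 0, 0], [0.3, -3.8, 0, 0, 0, 0], [0.3, -3.9, 0, 0, 0, 0], [0.3, -3.9, 0, 0, 0, 0], [0.3, -3.9, 0, 0, 0, 0], [0.3, -3.9, 0, 0, 0, 0], [0.3, -3.9, 0, 0, 0, 0], [0.3, -3.9, 0, 0, 0, 0], [0.3, -3.9, 0, 0, 0, 0], [0.2, -2.2, 0, 0, 0, 0]]])

```text
time_s: 19.07
position: [0.615, 0.0665, 0.1921]
tcp_rot: [-3.119, 0.349, 0.005]
ft_force: [-0.3, 1.8, -1.3]
finger_gap: 0.351
grasp_force: 30.0
```

Request:
play_rows(plan=[[[0.1, -1.1, 0, 0, 0, 0], [0, 0, 0, 0, 0, 0], [0, 0, 0, 0, 0, 0], [0, 0, 0, 0, 0, 0]]])

```text
time_s: 19.4
position: [0.6187, 0.0677, 0.1927]
tcp_rot: [3.118, -0.362, -0.003]
ft_force: [-0.3, -0.4, -1.2]
finger_gap: 0.35
grasp_force: 30.0
```

```bash
python3 -c "
from h import *
go((.6198,.0715,.160))"
```

```text
t 19.4 pos [0.6187 0.0677 0.1927] yaw -13.23 zax [-0.002 -0.002 -1.   ] F [-0.34 -0.38 -1.15] tool cm [ 0.03 -0.4   3.27] norm 3.29 gap 0.35
```

Request:
play_rows(plan=[[[0.03, -0.2, 0.8, 0, 0, 0], [0, -0.2, 1.2, 0, 0, 0], [0, 0, 1.2, 0, 0, 0], [0, 0, 0.8, 0, 0, 0], [0, 0, 0.5, 0, 0, 0], [0, 0, 0, 0, 0, 0], [0, 0, 0, 0, 0, 0]]])

```text
time_s: 19.98
position: [0.6203, 0.0745, 0.1482]
tcp_rot: [3.121, -0.357, -0.001]
ft_force: [-0.6, 0.6, 0.0]
finger_gap: 0.349
grasp_force: 30.0
```

Run:
```python
from h import *
go((.6198,.0715,.146))
a=save('side','s3.png');b=save('top','t3.png')
for n,im in(('side',a),('top',b)):
    for P in((.6198,.0715,.088),): print(n,proj(n,P).round(1))
u=proj('side',(.6198,.0715,.1)).astype(int)
x=cv2.resize(a[u[1]-30:u[1]+30,u[0]-40:u[0]+40],(800,600),interpolation=cv2.INTER_CUBIC)[:,:,::-1].copy()
def pl(P,col):
    q=(proj('side',P)-[u[0]-40,u[1]-30]+.5)*10-.5; cv2.circle(x,tuple(int(v) for v in q),4,col,-1)
p=ctrl.state()['position']; f=p[2]-.0533
for t in np.linspace(0,2*np.pi,24):
    pl((p[0]+.012*np.cos(t),p[1]+.012*np.sin(t),f),(0,0,255))
    pl((.6198+.0135*np.cos(t),.0715+.0135*np.sin(t),.088),(0,255,0))
c,s=np.cos(YAW),np.sin(YAW)
for i,j in((1,1),(1,-1),(-1,-1),(-1,1)): pl((.6198+.03*(c*i-s*j),.0715+.03*(s*i+c*j),.088),(255,0,255))
cv2.imwrite('pics/z3.png',x)
```

```text
t 19.98 pos [0.6203 0.0745 0.1482] yaw -13.07 zax [-0.001  0.    -1.   ] F [-0.57  0.62  0.01] tool cm [0.02 0.31 0.22] norm 0.38 gap 0.349
side [295.5 170.3]
top [253.6 190.6]
```

View pics/z3.png

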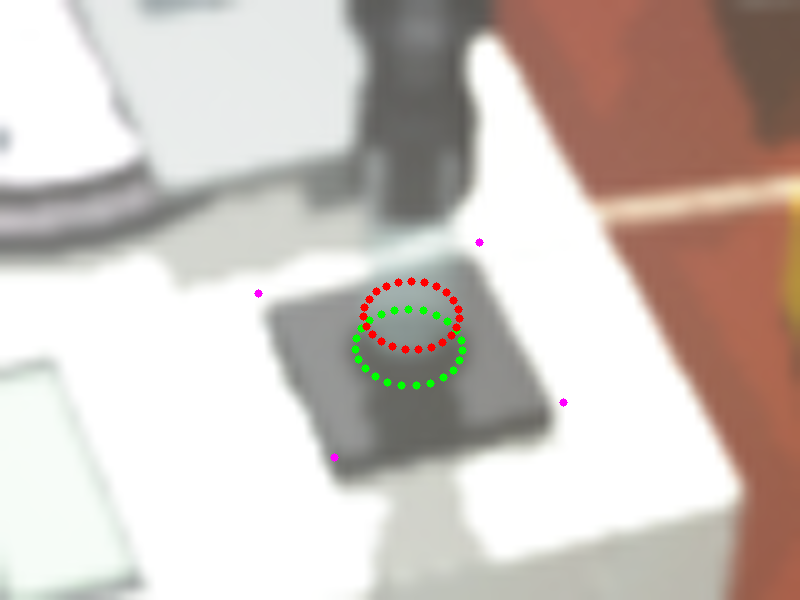

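The side view shows the foot where it was predicted. The block's centre is at about (407,358), so the well is roughly 1–1.5 mm nearer in y than I estimated. I'll aim for y = 0.0703 and descend slowly, watching the force.

Request:
play_rows(plan=[[[0, 0.3, 0, 0, 0, 0], [0, 0, 0, 0, 0, 0], [0, 0, 0, 0, 0, 0]]])

```text
time_s: 20.33
position: [0.6201, 0.0713, 0.1492]
tcp_rot: [3.121, -0.358, 0.001]
ft_force: [-0.3, -0.4, -0.4]
finger_gap: 0.351
grasp_force: 30.0
```

```bash
python3 -c "
from h import *
go((.6198,.0703,.140))"
```

```text
t 20.33 pos [0.6201 0.0713 0.1492] yaw -13.1 zax [ 0.001 -0.    -1.   ] F [-0.25 -0.43 -0.42] tool cm [-0.01  0.1   0.92] norm 0.92 gap 0.351
```

Request:
play_rows(plan=[[[0, 0.1, 0.2, 0, 0, 0], [0, 0, 0.2, 0, 0, 0], [0, 0, 0.1, 0, 0, 0], [0, 0, 0.1, 0, 0, 0], [0, 0, 0.1, 0, 0, 0], [0, 0, 0.1, 0, 0, 0], [0, 0, 0, 0, 0, 0]]])

```text
time_s: 20.92
position: [0.6195, 0.0708, 0.1405]
tcp_rot: [3.121, -0.357, -0.001]
ft_force: [-0.6, 0.1, 0.4]
finger_gap: 0.353
grasp_force: 30.0
```

Request:
play_rows(plan=[[[0, 0, 0.05, 0, 0, 0], [0, 0, 0.05, 0, 0, 0], [0, 0, 0.05, 0, 0, 0], [0, 0, 0, 0, 0, 0]]])

```text
time_s: 21.25
position: [0.6197, 0.071, 0.1393]
tcp_rot: [-3.121, 0.357, -0.0]
ft_force: [-0.3, 0.6, 0.2]
finger_gap: 0.351
grasp_force: 30.0
```

Request:
play_rows(plan=[[[0, 0, 0.06, 0, 0, 0], [0, 0, 0.06, 0, 0, 0], [0, 0, 0.06, 0, 0, 0], [0, 0, 0, 0, 0, 0]]])

```text
time_s: 21.58
position: [0.62, 0.0715, 0.1379]
tcp_rot: [-3.12, 0.357, -0.001]
ft_force: [-0.3, 1.8, 2.6]
finger_gap: 0.351
grasp_force: 30.2
```

Request:
play_rows(plan=[[[0, 0, 0.06, 0, 0, 0], [0, 0, 0.06, 0, 0, 0], [0, 0, 0.06, 0, 0, 0], [0, 0, 0, 0, 0, 0]]])

```text
time_s: 21.92
position: [0.6197, 0.0717, 0.1355]
tcp_rot: [-3.12, 0.356, -0.0]
ft_force: [0.5, 3.3, 1.1]
finger_gap: 0.354
grasp_force: 29.8
```

Request:
play_rows(plan=[[[0.01, -0.1, 0, 0, 0, 0], [0, 0, 0.1, 0, 0, 0], [0, 0, 0.1, 0, 0, 0], [0, 0, 0.1, 0, 0, 0], [0, 0, 0, 0, 0, 0]]])

```text
time_s: 22.33
position: [0.6198, 0.0718, 0.1324]
tcp_rot: [-3.121, 0.357, 0.0]
ft_force: [0.9, 4.3, 0.7]
finger_gap: 0.347
grasp_force: 29.8
```

Request:
play_rows(plan=[[[0.02, -0.12, 0, 0, 0, 0], [0, 0, 0.1, 0, 0, 0], [0, 0, 0, 0, 0, 0]]])

```text
time_s: 22.58
position: [0.62, 0.072, 0.1311]
tcp_rot: [3.12, -0.358, -0.001]
ft_force: [0.4, 1.6, 0.4]
finger_gap: 0.353
grasp_force: 29.9
```

Free now. I continue down (home TCP is about 0.092).

Request:
play_rows(plan=[[[0, -0.05, 0.2, 0, 0, 0], [0, 0, 0.25, 0, 0, 0], [0, 0, 0.25, 0, 0, 0], [0, 0, 0.25, 0, 0, 0], [0, 0, 0.25, 0, 0, 0], [0, 0, 0, 0, 0, 0]]])

```text
time_s: 23.08
position: [0.62, 0.0729, 0.1188]
tcp_rot: [3.121, -0.358, -0.002]
ft_force: [0.3, -0.7, -1.1]
finger_gap: 0.353
grasp_force: 29.9
```

Request:
play_rows(plan=[[[0, 0, 0.25, 0, 0, 0], [0, 0, 0.25, 0, 0, 0], [0, 0, 0.25, 0, 0, 0], [0, 0, 0.25, 0, 0, 0], [0, 0, 0.25, 0, 0, 0], [0, 0, 0, 0, 0, 0]]])

```text
time_s: 23.58
position: [0.6201, 0.0732, 0.1065]
tcp_rot: [3.121, -0.357, -0.001]
ft_force: [-0.1, -0.3, -1.4]
finger_gap: 0.351
grasp_force: 29.9
```

Request:
play_rows(plan=[[[0, 0, 0.2, 0, 0, 0], [0, 0, 0.2, 0, 0, 0], [0, 0, 0.2, 0, 0, 0], [0, 0, 0.2, 0, 0, 0], [0, 0, 0.1, 0, 0, 0], [0, 0, 0.06, 0, 0, 0], [0, 0, 0.06, 0, 0, 0], [0, 0, 0, 0, 0, 0]]])

```text
time_s: 24.25
position: [0.6205, 0.0733, 0.0969]
tcp_rot: [3.121, -0.357, -0.0]
ft_force: [-0.6, 1.5, -0.6]
finger_gap: 0.35
grasp_force: 29.9
```

Request:
play_rows(plan=[[[0, 0, 0.06, 0, 0, 0], [0, 0, 0.06, 0, 0, 0], [0, 0, 0.06, 0, 0, 0], [0, 0, 0, 0, 0, 0]]])

```text
time_s: 24.58
position: [0.6205, 0.0732, 0.095]
tcp_rot: [3.121, -0.357, -0.0]
ft_force: [-0.5, 0.1, -0.2]
finger_gap: 0.352
grasp_force: 29.9
```

Request:
play_rows(plan=[[[0, 0, 0.06, 0, 0, 0], [0, 0, 0.06, 0, 0, 0], [0, 0, 0.04, 0, 0, 0], [0, 0, 0, 0, 0, 0]]])

```text
time_s: 24.92
position: [0.6205, 0.0732, 0.0934]
tcp_rot: [3.121, -0.357, -0.0]
ft_force: [-0.2, 0.2, -0.9]
finger_gap: 0.352
grasp_force: 29.9
```

Request:
play_rows(plan=[[[0, 0, 0.04, 0, 0, 0], [0, 0, 0.04, 0, 0, 0], [0, 0, 0, 0, 0, 0]]])

```text
time_s: 25.17
position: [0.6205, 0.0733, 0.0927]
tcp_rot: [3.121, -0.357, -0.0]
ft_force: [0.0, 0.9, -0.7]
finger_gap: 0.345
grasp_force: 29.9
```

Request:
play_rows(plan=[[[0, 0, 0.05, 0, 0, 0], [0, 0, 0.03, 0, 0, 0], [0, 0, 0, 0, 0, 0]]])

```text
time_s: 25.42
position: [0.6208, 0.0732, 0.0923]
tcp_rot: [3.121, -0.358, 0.001]
ft_force: [0.3, -0.4, 2.3]
finger_gap: 0.354
grasp_force: 30.2
```

Request:
play_rows(plan=[[[0, 0, 0.02, 0, 0, 0], [0, 0, 0, 0, 0, 0], [0, 0, 0, 0, 0, 0]]])

```text
time_s: 25.67
position: [0.6209, 0.0732, 0.0922]
tcp_rot: [3.121, -0.358, 0.001]
ft_force: [-1.3, -1.5, 5.8]
finger_gap: 0.349
grasp_force: 30.5
```

Request:
play_rows(plan=[[[0, 0, 0, 0, 0, 0], [0, 0, 0, 0, 0, 0], [0, 0, 0, 0, 0, 0], [0, 0, 0, 0, 0, 0], [0, 0, 0, 0, 0, 0], [0, 0, 0, 0, 0, 0]]], jaw=5.0)

```text
time_s: 26.17
position: [0.6204, 0.0733, 0.0915]
tcp_rot: [-3.121, 0.357, 0.0]
ft_force: [-0.0, 0.3, 0.5]
finger_gap: 0.586
grasp_force: 0.0
```

Request:
play_rows(plan=[[[0, 0, -0.5, 0, 0, 0], [0, 0, -1.0, 0, 0, 0], [0, 0, -2, 0, 0, 0], [0, 0, -3, 0, 0, 0], [0, 0, -3, 0, 0, 0], [0, 2, -3, 0, 0, 0], [0, 3.8, 0, 0, 0, 0], [0, 4, 0, 0, 0, 0], [0, 4, 0, 0, 0, 0], [0, 4, 0, 0, 0, 0]]])

```text
time_s: 27.0
position: [0.5801, -0.1015, 0.2184]
tcp_rot: [3.121, -0.356, 0.003]
ft_force: [0.5, -0.4, -1.0]
finger_gap: 0.585
grasp_force: 0.0
```

Request:
play_rows(plan=[[[0, 4, 0, 0, 0, 0], [0, 4, 0, 0, 0, 0], [0, 2, 0, 0, 0, 0], [0, 0, 0, 0, 0, 0], [0, 0, 0, 0, 0, 0]]])

```text
time_s: 27.42
position: [0.5573, -0.1994, 0.2176]
tcp_rot: [3.12, -0.363, 0.001]
ft_force: [0.9, 0.9, -0.1]
finger_gap: 0.583
grasp_force: 0.0
```

```bash
python3 w.py w4.png | head -3
python3 - <<'E'
from h import *
a=save('side','s4.png');b=save('top','t4.png')
f=lambda im,x,y,w,h:cv2.resize(im[y:y+h,x:x+w],(400,300),interpolation=cv2.INTER_CUBIC)
w=cv2.resize(cv2.imread('pics/w4.png')[:,:,::-1],(300,300)); w=np.hstack([w,np.zeros((300,100,3),np.uint8)])
cv2.imwrite('pics/z4.png',np.vstack([np.hstack([f(a,255,130,80,60),f(b,170,170,100,75)]),np.hstack([w,f(a,220,240,140,105)])])[:,:,::-1])
E
```

```text
t 27.42 pos [ 0.5573 -0.1994  0.2176] yaw -13.28 zax [ 0.001 -0.001 -1.   ] F [ 0.9   0.89 -0.1 ] tool cm [-13.73 -44.25  12.88] norm 48.09 gap 0.583
-95.1599612644046 0.40124163710440097
[[144 139 129 121 117 118 121 117 114 117 123 121 116 115 114 118 128 137
```

View pics/z4.png

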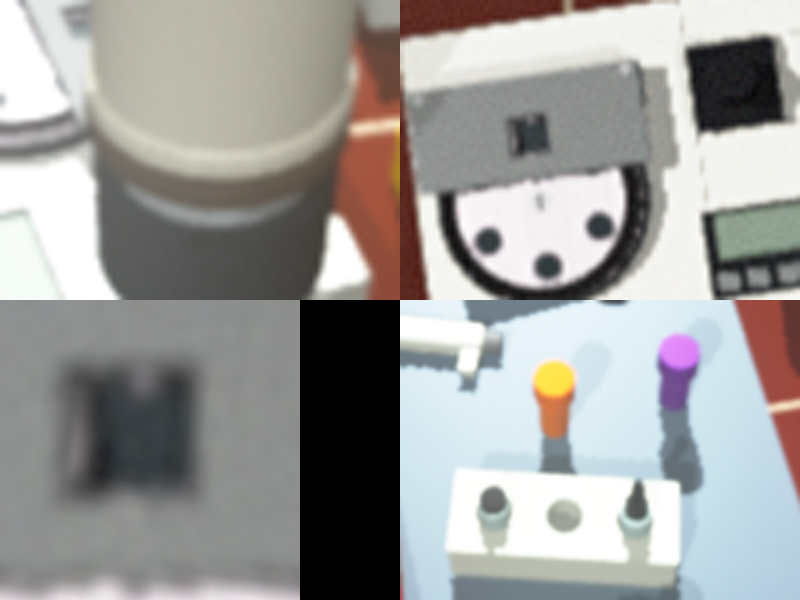

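Run:
```python
from h import *
b=cv2.imread('pics/t4.png'); g=b.max(2)
for c in((192,230),(206.75,236.25),(220,226.5)):
    x,y=int(c[0])-5,int(c[1])-5; w=np.clip(150.-g[y:y+11,x:x+11],0,None); yy,xx=np.mgrid[y:y+11,x:x+11]
    yy2=(yy-c[1])**2+(xx-c[0])**2<20; w=w*yy2; px=((xx*w).sum()/w.sum(),(yy*w).sum()/w.sum())
    d=at('top',px,.091)-SP; print(np.round(px,1),np.hypot(*d[:2]).round(4),np.degrees(np.arctan2(d[1],d[0])-YAW).round(1)%360)
```

```text
[191.6 229.9] 0.0445 115.5
[206.6 236.2] 0.0421 176.3
[219.6 226.2] 0.041 240.0
```

```bash
python3 -c "
from h import *
print(ctrl.finish_job())"
```

```text
the job is handed in; nothing more can be done
None
```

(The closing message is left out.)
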